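Take the orange injector out of the guarded test stand for inspection

TASK

Slide the clear guard of the injector stand fully open, draw the orange-capped injector up out of its socket, and turn it level so that its side can be inspected. Finish still holding it in the gripper, level and steady, at least 25 cm above the bench, touching nothing else. Leave the guard open, the black-capped injector in its socket and the other things on the bench where they are.

Things in the scene. Friction and masses are not known exactly. Their poses are not given: they have to be found in the camera images.
- stand: Green fixed stand, base 190 (x) by 360 (y) mm. Origin: centre of its underside, on the bench; x points away from the robot (turned up to 0.25 rad), y along its length, z up. -y half: bay with two sockets. +y half: green pump housing 150 mm high. Clear panes 180 mm high at the back (x 85) and -y end (y -177); corner posts (x 85 and -75, y +-174) as high; rear track at x 85 tops out at 186 mm.
- guard (a joint): Travel of the sliding guard along the stand's +y, m: 0 shut (over the sockets), 0.165 fully open at its end stop (over the pump housing); starts 0 to 0.03. Stays where left; about 2 to 4 N to slide. Clear roof 175 (x) by 170 (y) by 5 mm, its top 191 mm above the bench, with a front pane reaching 165 mm down at the stand's x -90; yellow edge strips.
- guard_handle (a point): Centre of the top of the guard's handle: a black upright fin in the middle of the roof, 60 mm long along the stand's x, 12 mm thick along its y, rising 42 mm above the roof (this point is 233 mm above the bench). Moves with the guard; can be pinched from above.
- orange_injector: The injector to take, round, 155 mm long, 0.22 to 0.35 kg. Origin: nozzle tip; z along its axis to the cap. Diameters: 7 mm to z 18, 18 mm to z 60, flange 30 mm to z 74, body 20 mm to z 116, orange cap 25 mm to z 155. Starts upright in either socket, nozzle down, hanging loose by its flange, tip 20 mm and cap end 175 mm above the bench; clear of the socket once lifted 60 mm.
- orange_injector_tip (a point): Tip of the orange-capped injector's nozzle (its origin).
- orange_injector_cap (a point): Centre of the outer end of the orange cap, 155 mm from the nozzle tip.
- socket_a (a point): Mouth of a socket in the aluminium socket block (60 by 150 mm, top 80 mm above the bench): 21 mm bore, 65 mm deep, at the stand's x 0, y -125 mm, under the shut guard.
- socket_b (a point): Mouth of the other, like socket, at the stand's x 0, y -45 mm.
- black_injector: The other injector, same shape and size with a black cap, in the other socket, 80 mm away. Same frame: origin at its nozzle tip, z to the cap. Leave it in its socket.
- basket: White plastic basket 170 by 130 mm, 70 mm high, standing empty on the bench beside the stand; origin at the centre of its underside. Leave it.
- spray_can: Red spray can with white label, 54 mm diameter, 150 mm high, standing on the bench on the other side of the stand; origin at the centre of its underside. Leave it.
- spanner: Small steel open-end spanner lying flat on the bench near the stand's -y end, lengthwise roughly along x, under 20 mm high; leave it.

How it is judged:
On the way, in this order (a step that is already met when the one before it is completed fails the run):
1. the guard is slid open (value of joint guard above 0.145 m), for 0.2 s.
2. the orange injector is drawn up clear of its socket, in the fingers (height (world z) of orange_injector_tip above 0.085 m and contact force between orange_injector and the fingers above 1 N), for 0.1 s.
At the end, for the whole second after the job is handed in: Fingers grip the orange injector, still, axis within 20 deg of level, nozzle tip and cap over 240 mm above the bench, touching neither stand, guard nor other injector; guard open over 140 of 165 mm; black injector upright in its socket, within 15 mm of its start, the other things within 40 mm (contact force between orange_injector and the fingers above 1 N and angle between orange_injector's own z axis and vertical between 1.22 and 1.92 rad and height (world z) of each of orange_injector_tip, orange_injector_cap above 0.24 m and contact force between orange_injector and stand below 0.2 N and contact force between orange_injector and black_injector below 0.2 N and linear speed of orange_injector below 0.05 m/s and value of joint guard above 0.14 m and distance of each of basket, spray_can, spanner from where it was at the start of the episode below 0.04 m and distance of black_injector from where it was at the start of the episode below 0.015 m and angle between black_injector's own z axis and vertical below 0.15 rad); the arm keeps its last pose, push and grip.
It fails at once if the black-capped injector is pulled up or knocked (distance of black_injector from where it was at the start of the episode above 0.03 m or angle between black_injector's own z axis and vertical above 0.35 rad).
It fails at once if the basket, the can or the spanner is pushed away (distance of any of basket, spray_can, spanner from where it was at the start of the episode above 0.04 m).
It also fails if it takes over 45 s, if anything falls off the work surface, if the arm or the gripper's body presses on something with over 40 N, if the wrist force passes 120 N, or if a joint passes its speed limit or range.

ROBOT

A 7-joint arm with a two-finger parallel gripper is mounted at the origin on the work surface. World frame = base frame: x ahead of the robot, y to its left, z up, the work surface at z = 0. Lengths are in m, angles in rad, forces in N, time in s.
With the tool pointing down it reaches from about 0.4 to 0.85 m from the base axis. Payload 10.4 kg.
Tool frame: the origin (TCP) lies midway between the tips of the shut fingers; the grasp point (between the pads) lies 19 mm behind it (manip.tcp_to_grasp is the distance from the TCP to the grasp point, in m); z points along the fingers, y is the line along which they close (so a half turn about z gives the same grasp; the last joint's range is limited). The gripper opens to 85 mm and grips with 20 to 120 N. Pads are 22 mm wide; open, the fingers measure 114 mm over their backs; the gripper's body (76 mm by 85 mm) begins 54 mm behind the grasp point. The pads swing forward as they close: fully open they stand 13 mm farther back than shut.
Start: joints at [-1.201, 0.332, -0.065, 1.46, 0.022, 1.35, -0.088], TCP at [0.239, 0.577, 0.231] pointing down, gripper open.
Joint ranges: [-2.6, 2.6], [-0.5, 2.12], [-1.47, 1.34], [0.16, 2.42], [-1.27, 4.41], [0.06, 2.06], [-2.6, 2.6]. Speed limits (rad/s): [2.22, 2.22, 2.79, 2.79, 3.14, 3.14, 3.14].

INTERFACE

Orientations are given as a unit quaternion [x, y, z, w].
In Python, from workcell import manip gives the robot as it stands.
- The arm moves only by the shell command python3 -m jog 'ROWS' [FORCE]. ROWS is a JSON object of lists of equal length, an entry for each row: "offset": the shift along the world's x, y, z in m, a list of three; "yaw": the turn about the world's z in degrees; "jaw": the closure, from 0 (fully open) to 1 (shut). A call has 1 to 20 rows; each row shifts and turns the commanded pose from where the row before left it; what a row does not reach is not made up. A row lasts 1/12 s, in which the tool goes at most 41.7 mm and 7.16 degrees, less where a joint would pass 70% of its speed; a pose out of reach is approached as far as the arm can. A call is refused whole if a number of a shift passes 0.0417 or a number of a turn 7.16, either way. A call with a gripper value outside its range is refused whole. The fingers move at their own pace and stop on an object; FORCE is the grip in N (left out, the last holds). Time passes only in rows, so rows that do not move let the fingers close. It gives the time, the measured TCP pose, the force, the opening and the grip force at its end, in the units of the state.
- manip.get_obs(): the state, without advancing time (a new reading comes with each control period).
- manip.camera(name): name is "side" or "top"; returns a dict with "frame" (420x560x3 uint8, red, green, blue), "camera_matrix" (3x3 intrinsics, pixels), "eye" and "attitude" of the camera in the world. Camera axes: x right, y up, looking along -z (the intrinsics and any distortion apply to the point x, -y, -z); pixel columns grow to the right and rows downward; lengths in m; the calibration is good to about 2 mm. A picture is of the moment at which its call begins. There is no depth.
- manip.hand_in(): hands the job in; it is judged then, once.
Trained networks look in a picture, given as the dict that the camera call returned (one of the last four; its "shot" number tells which), for a name from the list of things; names that differ only in an ending like _2 or _b are one class to them, and where a whole thing is asked for, a point or a joint stands for the part that bears it (a point fixed in the world has none). Each returns a list of dicts, best first, with "score" (0 to 1); they miss things now and then, are a little off and sometimes report something else, mostly with a low value. They report only what shows in the picture. A call takes as long as a camera call.
- manip.masks_of(picture, name): "region" (420x560 bool, what is visible of it).
- manip.tip_of(picture, name): "at" ([x, y, z] in m, in world coordinates, good to about 4 mm: a listed point, or the origin of a listed thing).
The state is a dict: "clock": time; "joint_pos": joint angles; "joint_velocities": joint speeds; "tau": joint torques, N m; "position": TCP position; "ee_rot": TCP orientation; "ft_force": force on the tool from outside, world axes, zero at the start; "torque": the same for the moment, N m; "grip_width": opening from 0.0 (shut) to 1.0 (fully open); "grasp_force": force on a finger pad.
Only numpy, scipy, OpenCV 4.12 (cv2) and the standard library are available. Lean on these libraries where they do the work, as an engineer would, in place of code of your own. Each camera call takes 0.05 s, during which the arm holds its last target. There are 200 camera calls.

## Working session

There is one attempt and no reset: what is moved stays moved. The work goes in short steps, Python scripts to look and compute and a shell command to move; the robot and the scene stay as the last step left them, time stands still between calls to the robot, and variables do not carry over. Pictures are saved under pics/ and viewed, at most 10 in all, crops included, and the job is handed in when it is done.

```bash
mkdir -p pics; cat > h.py <<'E'
import numpy as np,cv2
from workcell import manip
from scipy.spatial.transform import Rotation as R
def att(c):
    a=np.array(c["attitude"],float)
    return a if a.shape==(3,3) else R.from_quat(a).as_matrix()
def proj(c,p):
    q=att(c).T@(np.array(p)-c["eye"]); q=q*[1,-1,-1]
    u=np.array(c["camera_matrix"])@q; return u[:2]/u[2]
def ray(c,uv):
    d=np.linalg.inv(c["camera_matrix"])@[uv[0],uv[1],1]
    d=att(c)@(d*[1,-1,-1]); return np.array(c["eye"]),d/np.linalg.norm(d)
def tri(c1,p1,c2,p2):
    a,d=ray(c1,p1);b,e=ray(c2,p2)
    s=np.linalg.lstsq(np.stack([d,-e],1),b-a,rcond=None)[0]
    x,y=a+s[0]*d,b+s[1]*e
    return (x+y)/2,np.linalg.norm(x-y)
def save(c,n): cv2.imwrite(f"pics/{n}.png",c["frame"][:,:,::-1])
E
python3 - <<'E'
from h import *
np.set_printoptions(precision=4,suppress=True)
for n in ["side","top"]:
    c=manip.camera(n); save(c,n+"0")
    print(n,c.keys(),c["eye"],c["attitude"],c["camera_matrix"])
    for k in ["stand","guard_handle","orange_injector_cap","orange_injector_tip","socket_a","black_injector","basket","spray_can","spanner"]:
        r=manip.tip_of(c,k); print(k,[(np.round(x["at"],4),round(x["score"],2)) for x in r[:2]])
print(manip.get_obs(),manip.tcp_to_grasp)
E
```

```text
side dict_keys(['frame', 'camera_matrix', 'eye', 'attitude', 'shot']) [ 0.6919 -0.3507  1.3959] [0.1604 0.0305 0.2148 0.9629] [[411.9628   0.     276.0441]
 [  0.     411.9628 216.6964]
 [  0.       0.       1.    ]]
stand []
guard_handle [(array([ 0.5781, -0.0305,  0.2305]), 0.55)]
orange_injector_cap [(array([ 0.5799, -0.0318,  0.2313]), 0.63)]
orange_injector_tip [(array([ 0.5808, -0.0345,  0.2304]), 0.17)]
socket_a [(array([ 0.5817, -0.0936,  0.0805]), 0.64)]
black_injector [(array([ 0.578 , -0.0937,  0.0237]), 0.6)]
basket [(array([ 0.4972,  0.4606, -0.0023]), 0.9), (array([ 0.5944, -0.3315,  0.0032]), 0.33)]
spray_can [(array([ 0.5789, -0.0949,  0.0795]), 0.25)]
spanner [(array([ 0.5978, -0.3321,  0.    ]), 0.78)]
top dict_keys(['frame', 'camera_matrix', 'eye', 'attitude', 'shot']) [0.3974 0.0243 1.2967] [-0.0327  0.0313  0.7069 -0.7059] [[453.7755   0.     271.1166]
 [  0.     453.7755 210.7456]
 [  0.       0.       1.    ]]
stand [(array([0.5854, 0.0292, 0.0016]), 0.64)]
guard_handle [(array([ 0.5858, -0.0344,  0.2275]), 0.92), (array([ 0.5946, -0.3297, -0.0042]), 0.52)]
orange_injector_cap []
orange_injector_tip [(array([ 0.5948, -0.3314, -0.004 ]), 0.35)]
socket_a [(array([ 0.5747, -0.0891,  0.0767]), 0.91)]
black_injector []
basket [(array([0.4913, 0.4584, 0.0021]), 0.96)]
spray_can [(array([ 0.4211, -0.3866, -0.0007]), 0.8)]
spanner [(array([ 0.5969, -0.3314, -0.005 ]), 0.62)]
{'clock': 1.0, 'joint_pos': array([-1.2006,  0.3322, -0.0647,  1.4601,  0.0216,  1.3499, -0.0885]), 'joint_velocities': array([-0.0003,  0.0004, -0.0002,  0.0011,  0.002 ,  0.0016,  0.0012]), 'tau': array([ -0.    , -62.5234,   0.0492, -39.183 ,   0.0165,   0.002 ,
        -0.    ]), 'position': array([0.2392, 0.5774, 0.2313]), 'ee_rot': array([ 0.1951,  0.9808,  0.0001, -0.    ]), 'ft_force': array([0.6329, 0.4805, 1.5113]), 'torque': array([ 0.0592, -0.0013,  0.041 ]), 'grasp_force': 0.0, 'grip_width': 1.000743665907791} 0.0187
```

View pics/side0.png

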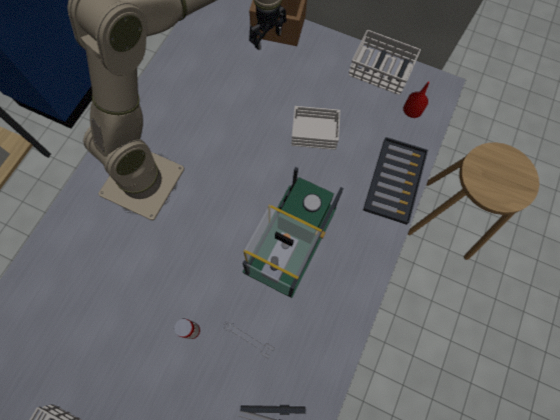

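View pics/top0.png

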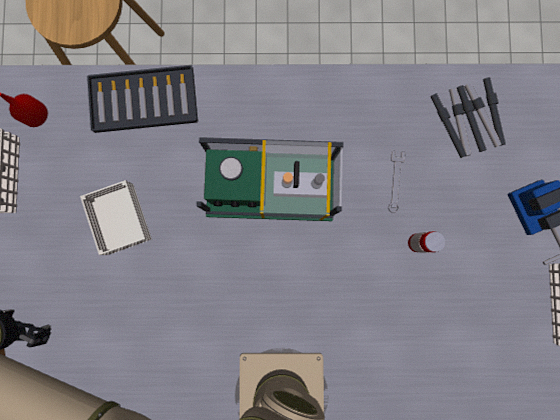

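```bash
python3 - <<'E'
from h import *
np.set_printoptions(precision=4,suppress=True)
s=cv2.imread("pics/side0.png")[165:300,235:350]; t=cv2.imread("pics/top0.png")[130:225,190:350]
s=cv2.resize(s,None,fx=3,fy=3,interpolation=2);t=cv2.resize(t,None,fx=2.8,fy=2.8,interpolation=2)
o=np.zeros((405,345+t.shape[1],3),np.uint8);o[:s.shape[0],:345]=s;o[:t.shape[0],345:]=t
cv2.imwrite("pics/crop0.png",o);print(o.shape)
a=manip.camera("side");b=manip.camera("top")
def cen(c,k):
    r=manip.masks_of(c,k)
    for x in r[:2]:
        m=np.argwhere(x["region"]);print(k,x["score"],len(m),m.mean(0)[::-1],m.min(0)[::-1],m.max(0)[::-1])
for k in ["guard_handle","orange_injector","black_injector","spray_can","spanner","basket","stand"]:
    cen(a,k);cen(b,k)
E
```

```text
(405, 793, 3)
guard_handle 0.73 3348 [282.5039 241.0093] [244 205] [320 277]
guard_handle 0.89 5334 [295.5    179.3956] [260 139] [330 219]
guard_handle 0.48 10926 [272.4626 178.609 ] [198 137] [343 220]
spray_can 0.96 394 [187.3883 328.5102] [175 319] [200 338]
spray_can 0.67 708 [426.0904 241.6709] [407 230] [445 252]
spanner 0.8 348 [249.8276 339.1379] [224 321] [273 357]
spanner 0.68 436 [395.7706 181.3394] [389 151] [404 212]
basket 0.57 1847 [315.8928 127.2063] [292 106] [340 148]
basket 0.59 3552 [115.6371 217.4369] [ 82 181] [151 254]
basket 0.32 10857 [272.449  178.5775] [198 137] [342 220]
stand 0.69 6699 [290.1084 235.2572] [243 167] [342 297]
stand 0.58 11045 [272.3832 178.3961] [197 136] [343 220]
```

View pics/crop0.png

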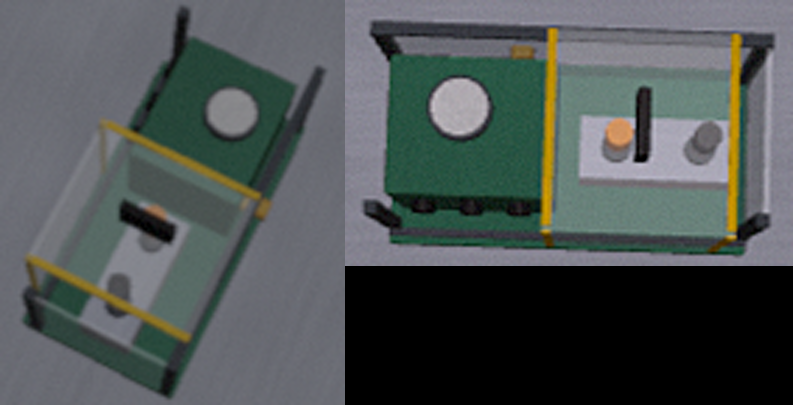

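```bash
python3 - <<'E'
from h import *
np.set_printoptions(precision=4,suppress=True)
a=manip.camera("side");b=manip.camera("top")
S=lambda p:np.array(p)/3+[235,165]
T=lambda p:(np.array(p)-[345,0])/2.8+[190,130]
for n,p,q in [("blackcap",(119,283),(709,132)),("orange",(155,212),(619,132)),("P1back",(265,205),(552,30)),("P1front",(104,123),(547,238)),("P2back",(187,338),(737,36)),("P2front",(32,260),(732,237)),
 ("postF+",(183,12),(370,205)),("postB+",(320,70),(375,25)),("postB-",(168,370),(770,38)),
 ("handleback",(172,233),(644,89)),("handlefront",(124,207),(641,150))]:
    print(n,*tri(a,S(p),b,T(q)))
st=np.array([.5854,.0292,0])
# fit: print rays at known heights
for n,q,z in [("orange",(619,132),.175),("black",(709,132),.175),("P1b",(552,30),.191),("P1f",(547,238),.191),("P2b",(737,36),.191),("P2f",(732,237),.191)]:
    e,d=ray(b,T(q)); print(n,e+d*(z-e[2])/d[2])
for n,q,z in [("black",(119,283),.175),("P1b",(265,205),.191),("P1f",(104,123),.191),("P2b",(187,338),.191),("P2f",(32,260),.191),("hb",(172,233),.233),("hf",(124,207),.233)]:
    e,d=ray(a,S(q)); print("side",n,e+d*(z-e[2])/d[2])
for k in ["orange_injector","orange_injector_cap","black_injector"]:
    print(k,manip.tip_of(a,k)[:1],manip.tip_of(b,k)[:1])
E
```

```text
blackcap [ 0.582  -0.0955  0.1808] 0.0008624640579070413
orange [ 0.5829 -0.0145  0.1836] 0.0022895691561158477
P1back [0.6808 0.0458 0.1638] 0.004375974110413607
P1front [0.4914 0.051  0.1778] 0.007638312184891085
P2back [ 0.6663 -0.1197  0.1923] 0.00014398983193712614
P2front [ 0.4905 -0.1131  0.1811] 0.004395174099777942
postF+ [0.5175 0.2048 0.1805] 0.0004665265795509924
postB+ [0.6774 0.2011 0.1895] 0.00023057363697778245
postB- [ 0.6645 -0.1524  0.1821] 0.006089223071061457
handleback [ 0.6121 -0.0362  0.222 ] 0.002105015031803126
handlefront [ 0.5586 -0.0331  0.2257] 0.002277730407873869
orange [ 0.5834 -0.0155  0.175 ]
black [ 0.5833 -0.0958  0.175 ]
P1b [0.6723 0.044  0.191 ]
P1f [0.4873 0.0483 0.191 ]
P2b [ 0.6666 -0.1199  0.191 ]
P2f [ 0.488  -0.1132  0.191 ]
side black [ 0.5811 -0.0945  0.175 ]
side P1b [0.6826 0.0386 0.191 ]
side P1f [0.4965 0.049  0.191 ]
side P2b [ 0.6663 -0.1194  0.191 ]
side P2f [ 0.4939 -0.1137  0.191 ]
side hb [ 0.612  -0.0398  0.233 ]
side hf [ 0.5586 -0.0358  0.233 ]
orange_injector [] []
orange_injector_cap [] []
black_injector [{'at': [0.5773, -0.0967, 0.0209], 'score': 0.4}] [{'at': [0.5959, -0.3346, -0.0035], 'score': 0.45}]
```

```bash
python3 -m jog '{"offset":[[0.0216,-0.0401,0.02],[0.0216,-0.0401,0.02],[0.0216,-0.0401,0.02],[0.0216,-0.0401,0.01],[0.0216,-0.0401,0],[0.0216,-0.0401,0],[0.0216,-0.0401,0],[0.0216,-0.0401,0],[0.0216,-0.0401,0],[0.0216,-0.0401,0],[0.0216,-0.0401,0],[0.0216,-0.0401,0],[0.0216,-0.0401,0],[0.0216,-0.0401,0],[0.0216,-0.0401,0],[0.0216,-0.0401,0],[0,0,0],[0,0,0]],"yaw":[-6.95,-6.95,-6.95,-6.95,-6.95,-6.95,-6.95,-6.95,-6.95,-6.95,0,0,0,0,0,0,0,0],"jaw":[1,1,1,1,1,1,1,1,1,1,1,1,1,1,1,1,1,1]}' 60
```

```text
clock: 3.7
position: [0.5504, -0.0021, 0.2904]
ee_rot: [0.721, 0.693, -0.0, 0.0]
ft_force: [0.0, 1.0, -0.5]
grip_width: 0.006
grasp_force: 0.0
```

```bash
python3 -m jog '{"offset":[[0.011,-0.022,0],[0.011,-0.022,0],[0.011,-0.021,0],[0,0,0],[0,0,-0.028],[0,0,-0.028],[0,0,-0.027],[0,0,0]],"yaw":[0,0,0,0,0,0,0,0],"jaw":[1,1,1,1,1,1,1,1]}'
python3 - <<'E'
from h import *
o=manip.get_obs();print(o["position"],o["ft_force"])
t=manip.camera("top")["frame"][130:225,190:350,::-1]; s=manip.camera("side")["frame"][165:300,235:350,::-1]
s=cv2.resize(s,None,fx=3,fy=3,interpolation=2);t=cv2.resize(t,None,fx=2.8,fy=2.8,interpolation=2)
o=np.zeros((405,345+t.shape[1],3),np.uint8);o[:s.shape[0],:345]=s;o[:t.shape[0],345:]=t
cv2.imwrite("pics/crop1.png",o)
E
```

```text
clock: 4.37
position: [0.5802, -0.062, 0.2025]
ee_rot: [0.719, 0.695, -0.002, -0.003]
ft_force: [-1.7, 1.5, -0.6]
grip_width: -0.004
grasp_force: 0.0
[ 0.58021127 -0.06201991  0.20253601] [-1.6851462   1.50344639 -0.5951597 ]
```

View pics/crop1.png

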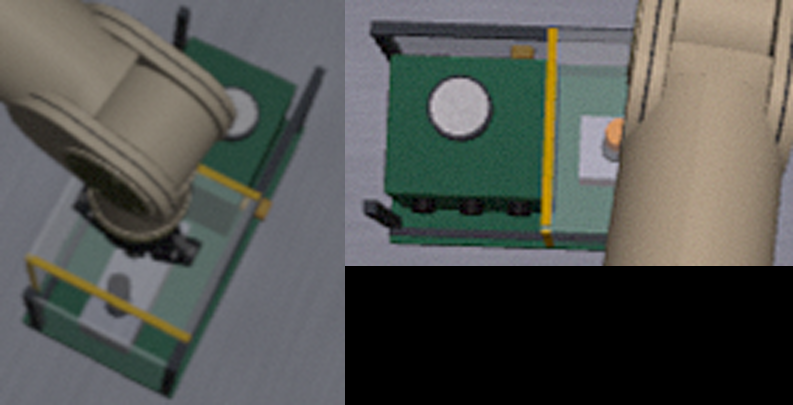

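```bash
python3 -m jog '{"offset":[[0.0005,0.016,0],[0.0005,0.016,0],[0.0005,0.016,0],[0.0005,0.016,0],[0.0005,0.016,0],[0.0005,0.016,0],[0.0005,0.016,0],[0.0005,0.016,0],[0,0.014,0],[0,0,0],[0,0,0]],"yaw":[0,0,0,0,0,0,0,0,0,0,0],"jaw":[1,1,1,1,1,1,1,1,1,1,1]}'
```

```text
clock: 5.38
position: [0.5872, 0.0787, 0.2087]
ee_rot: [0.719, 0.695, 0.001, 0.0]
ft_force: [-0.6, -0.4, 0.1]
grip_width: -0.001
grasp_force: 0.0
```

```bash
python3 -m jog '{"offset":[[0,0.006,0],[0,0.006,0],[0,0.005,0],[0,0,0]],"yaw":[0,0,0,0],"jaw":[1,1,1,1]}'
python3 - <<'E'
from h import *
o=manip.get_obs();print(o["position"],o["ft_force"])
t=manip.camera("top")["frame"][130:225,190:350,::-1]; s=manip.camera("side")["frame"][165:300,235:350,::-1]
s=cv2.resize(s,None,fx=3,fy=3,interpolation=2);t=cv2.resize(t,None,fx=2.8,fy=2.8,interpolation=2)
o=np.zeros((405,345+t.shape[1],3),np.uint8);o[:s.shape[0],:345]=s;o[:t.shape[0],345:]=t
cv2.imwrite("pics/crop2.png",o)
E
```

```text
clock: 5.72
position: [0.5873, 0.0926, 0.208]
ee_rot: [0.72, 0.694, -0.001, 0.001]
ft_force: [-0.9, -7.2, 4.4]
grip_width: 0.003
grasp_force: 3.6
[0.58726837 0.09257718 0.20802525] [-0.86583571 -7.18244828  4.40021335]
```

View pics/crop2.png

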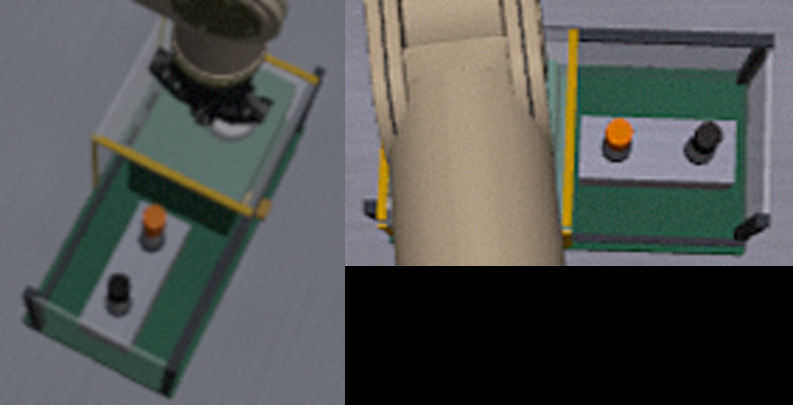

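```bash
python3 -m jog '{"offset":[[0,0.003,0],[0,0,0]],"yaw":[0,0],"jaw":[1,1]}'; python3 - <<'E'
from h import *
np.set_printoptions(precision=4,suppress=True)
a=manip.camera("side");b=manip.camera("top")
for k in ["orange_injector_cap","orange_injector","black_injector","guard_handle"]:
    for c in (a,b):
        r=manip.tip_of(c,k);print(k,[(np.round(x["at"],4),x["score"]) for x in r[:2]])
# orange pixels
C=[]
for c,f in((a,(slice(225,255),slice(275,300))),(b,(slice(165,190),slice(275,300)))):
    h=cv2.cvtColor(c["frame"],cv2.COLOR_RGB2HSV)
    m=((h[...,0]>5)&(h[...,0]<18)&(h[...,1]>140)&(h[...,2]>90)); q=np.zeros_like(m);q[f]=m[f]
    p=np.argwhere(q)[:,::-1];C.append(p.mean(0));print(len(p),p.mean(0),p.min(0),p.max(0))
print("cap mid",tri(a,C[0],b,C[1]))
S=lambda p:np.array(p)/3+[235,165]
T=lambda p:(np.array(p)-[345,0])/2.8+[190,130]
print("captop",tri(a,S((154,212)),b,T((619,130))),"black",tri(a,S((119,281)),b,T((709,131))))
for z in(.165,.175):
  for c,p in zip((a,b),C):
    e,d=ray(c,p);print(z,e+d*(z-e[2])/d[2])
E
```

```text
clock: 5.98
position: [0.5872, 0.0926, 0.208]
ee_rot: [0.721, 0.693, -0.002, 0.002]
ft_force: [-0.9, -15.5, 5.8]
grip_width: -0.003
grasp_force: 7.6
orange_injector_cap [(array([ 0.5835, -0.0166,  0.1745]), 0.46)]
orange_injector_cap [(array([ 0.5838, -0.018 ,  0.0799]), 0.71), (array([ 0.5803, -0.0176,  0.1756]), 0.61)]
orange_injector [(array([ 0.5778, -0.0968,  0.0797]), 0.64), (array([ 0.5776, -0.0176,  0.0182]), 0.52)]
orange_injector [(array([ 0.5827, -0.0135,  0.0207]), 0.68)]
black_injector [(array([ 0.5818, -0.0172,  0.079 ]), 0.72), (array([ 0.5797, -0.0946,  0.0202]), 0.43)]
black_injector [(array([ 0.5821, -0.0938,  0.0215]), 0.48)]
guard_handle [(array([0.5847, 0.1134, 0.2323]), 0.78)]
guard_handle []
49 [286.0612 237.1429] [283 233] [289 241]
78 [287.3846 177.0128] [283 172] [292 182]
cap mid (array([ 0.5837, -0.015 ,  0.1717]), np.float64(0.0016984046125810726))
captop (array([ 0.5832, -0.0151,  0.187 ]), np.float64(6.446553601455386e-05)) black (array([ 0.5818, -0.0949,  0.1871]), np.float64(0.0010609873587614051))
0.165 [ 0.5824 -0.0137  0.165 ]
0.165 [ 0.5854 -0.0147  0.165 ]
0.175 [ 0.5833 -0.0165  0.175 ]
0.175 [ 0.5838 -0.0144  0.175 ]
```

```bash
python3 -m jog '{"offset":[[0,-0.018,0],[0,-0.01,0.03],[0,-0.02,0.03],[-0.002,-0.032,0],[-0.002,-0.029,0],[0,0,0],[0,0,0],[0,0,0]],"yaw":[0,0,0,0,0,0,0,0],"jaw":[1,1,0.7,0.3,0,0,0,0]}' 40
```

```text
clock: 7.15
position: [0.5829, -0.0105, 0.2674]
ee_rot: [0.719, 0.695, 0.0, -0.0]
ft_force: [0.3, 1.0, -0.2]
grip_width: 0.849
grasp_force: 0.0
```

```bash
python3 -m jog '{"offset":[[0,-0.005,0],[0,0,-0.03],[0,0,-0.03],[0,0,-0.03],[0,0,-0.025],[0,0,-0.021],[0,0,0],[0,0,0]],"yaw":[0,0,0,0,0,0,0,0],"jaw":[0,0,0,0,0,0,0,0]}'
python3 - <<'E'
from h import *
o=manip.get_obs();print(o["position"],o["ft_force"])
t=manip.camera("top")["frame"][130:225,190:350,::-1]; s=manip.camera("side")["frame"][165:300,235:350,::-1]
s=cv2.resize(s,None,fx=3,fy=3,interpolation=2);t=cv2.resize(t,None,fx=2.8,fy=2.8,interpolation=2)
o=np.zeros((405,345+t.shape[1],3),np.uint8);o[:s.shape[0],:345]=s;o[:t.shape[0],345:]=t
cv2.imwrite("pics/crop3.png",o)
E
```

```text
clock: 7.82
position: [0.5824, -0.0157, 0.131]
ee_rot: [0.719, 0.695, -0.001, -0.001]
ft_force: [0.7, -1.0, -0.0]
grip_width: 1.0
grasp_force: 0.0
[ 0.58243613 -0.01572665  0.13101912] [ 0.6783863  -0.96576316 -0.03261098]
```

View pics/crop3.png

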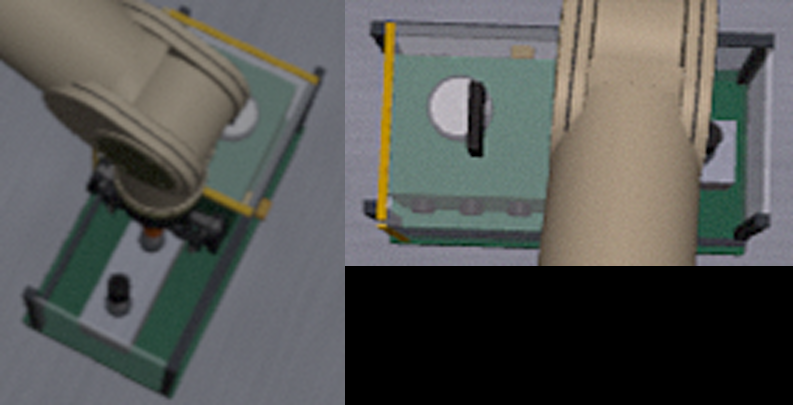

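```bash
python3 -m jog '{"offset":[[0,0,0],[0,0,0],[0,0,0],[0,0,0],[0,0,0],[0,0,0],[0,0,0],[0,0,0],[0,0,0.008],[0,0,0.02],[0,0,0.03],[0,0,0.03],[0,0,0.03],[0,0,0.03],[0,0,0.03],[0,0,0]],"yaw":[0,0,0,0,0,0,0,0,0,0,0,0,0,0,0,0],"jaw":[1,1,1,1,1,1,1,1,1,1,1,1,1,1,1,1]}' 60
```

```text
clock: 9.25
position: [0.5847, -0.0168, 0.3158]
ee_rot: [0.719, 0.694, 0.003, 0.002]
ft_force: [1.2, -0.7, -2.4]
grip_width: 0.279
grasp_force: 60.0
```

```bash
python3 -m jog '{"offset":[[-0.029,-0.011,0],[-0.029,-0.011,0],[-0.029,-0.011,0],[-0.029,-0.011,0],[-0.029,-0.01,0],[-0.029,-0.01,0],[0,0,-0.03],[0,0,-0.03],[0,0,-0.03],[0,0,-0.03],[0,0,-0.03],[0,0,-0.03],[0,0,-0.01],[0,0,0],[0,0,0]],"yaw":[0,0,0,0,0,0,0,0,0,0,0,0,0,0,0],"jaw":[1,1,1,1,1,1,1,1,1,1,1,1,1,1,1]}'
```

```text
clock: 10.5
position: [0.4086, -0.0805, 0.1195]
ee_rot: [0.719, 0.695, -0.0, -0.0]
ft_force: [0.5, 0.2, -1.5]
grip_width: 0.278
grasp_force: 60.0
```

```bash
python3 -m jog '{"offset":[[0,0,-0.006],[0,0,-0.003],[0,0,-0.002],[0,0,0]],"yaw":[0,0,0,0],"jaw":[1,1,1,1]}' 25
```

```text
clock: 10.83
position: [0.4111, -0.0804, 0.1111]
ee_rot: [0.719, 0.695, 0.002, 0.001]
ft_force: [-4.6, 0.2, 24.3]
grip_width: 0.283
grasp_force: 63.9
```

```bash
python3 -m jog '{"offset":[[0,0.012,0],[0,0.012,-0.001],[0,0.012,-0.003],[0,0,0]],"yaw":[0,0,0,0],"jaw":[1,1,1,1]}' 25
python3 - <<'E'
from h import *
def cap(n,r):
    c=manip.camera(n)["frame"][r[0]:r[1],r[2]:r[3],::-1]; return cv2.resize(c,None,fx=3,fy=3,interpolation=2)
s=cap("side",(190,320,160,290));t=cap("top",(190,320,230,360))
cv2.imwrite("pics/crop4.png",np.hstack([s,t]))
E
```

```text
clock: 11.17
position: [0.4106, -0.0427, 0.1058]
ee_rot: [0.719, 0.695, 0.001, 0.001]
ft_force: [-0.4, -0.8, 8.7]
grip_width: 0.277
grasp_force: 62.0
```

View pics/crop4.png

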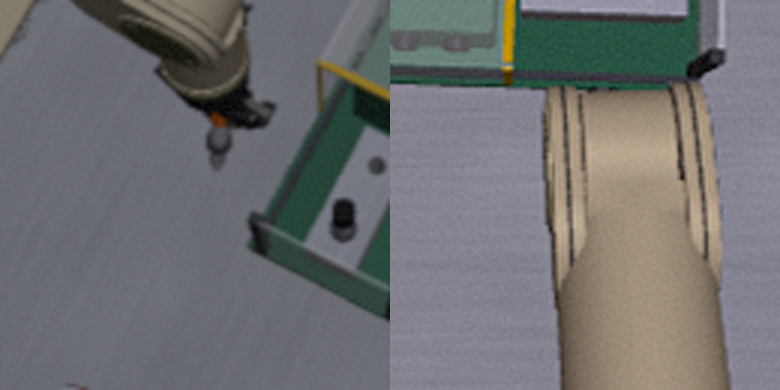

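```bash
python3 - <<'E'
from h import *
a=manip.camera("side")
for p in [(217,166)]:
    e,d=ray(a,np.array(p)/3+[160,190]);print(e+d*(0.004-e[2])/d[2])
p=np.array(manip.get_obs()["position"])
for th in (0,5,10,16,20):
    t=np.radians(th);g=p+[0,0,.019]; q=g-.130*np.array([0,np.sin(t),np.cos(t)]);print(th,q,(proj(a,q)-[160,190])*3)
E
```

```text
[ 0.4111024  -0.07636092  0.004     ]
0 [ 0.4106398  -0.04390777 -0.0048699 ] [229.88868277 143.56172088]
5 [ 0.4106398  -0.05523801 -0.00437521] [225.48867148 151.86861953]
10 [ 0.4106398  -0.06648203 -0.00289491] [221.02530056 159.93505298]
16 [ 4.10639804e-01 -7.97406238e-02  1.66075710e-04] [215.62123159 169.2281855 ]
20 [ 0.4106398  -0.08837039  0.00297006] [212.01025738 175.15003216]
```

```bash
python3 -m jog '{"offset":[[0,0.01,-0.0036],[0,0.009,-0.0036],[0,0.01,-0.0052],[0,0.0096,-0.0061],[0,0.009,-0.0069],[0,0.0084,-0.0076],[0,0.0076,-0.0084],[0,0.0069,-0.009],[0,0,0]],"yaw":[0,0,0,0,0,0,0,0,0],"jaw":[1,1,1,1,1,1,1,1,1]}' 25
```

```text
clock: 12.07
position: [0.4106, 0.0282, 0.0545]
ee_rot: [0.718, 0.696, 0.002, 0.001]
ft_force: [2.1, 4.5, 4.5]
grip_width: 0.275
grasp_force: 57.9
```

```bash
python3 -m jog '{"offset":[[0,0.0061,-0.0096],[0,0.0052,-0.010],[0,0.0044,-0.0105],[0,0.0034,-0.011],[0,0.002,-0.007],[0,0,0]],"yaw":[0,0,0,0,0,0],"jaw":[1,1,1,1,1,1]}' 25
```

```text
clock: 12.57
position: [0.4095, 0.048, 0.0058]
ee_rot: [0.719, 0.695, 0.0, 0.0]
ft_force: [0.6, 2.6, 2.1]
grip_width: 0.279
grasp_force: 51.9
```

```bash
python3 -m jog '{"offset":[[0,0.001,-0.003],[0,0,0],[0,0,0],[0,0,0],[0,0,0],[0,0,0.005],[0,0,0.01],[0,0,0.015],[0,0,0.02],[0,0,0.02],[0,0,0.01],[0,0,0]],"yaw":[0,0,0,0,0,0,0,0,0,0,0,0],"jaw":[1,1,1,1,1,1,1,1,1,1,1,1]}' 120
python3 - <<'E'
from h import *
a=manip.camera("side")
s=cv2.resize(a["frame"][170:300,150:280,::-1],None,fx=4,fy=4,interpolation=2)
cv2.imwrite("pics/crop5.png",s)
p=np.array(manip.get_obs()["position"])
for th in (60,70,80,90):
    t=np.radians(th);g=p+[0,0,.019]
    print(th,[(proj(a,g-l*np.array([0,np.sin(t),np.cos(t)]))-[150,170])*4 for l in (.063,.130)])
E
```

```text
clock: 13.57
position: [0.4097, 0.0481, 0.0851]
ee_rot: [0.72, 0.694, 0.001, 0.0]
ft_force: [0.6, 0.8, -2.4]
grip_width: 0.264
grasp_force: 117.7
60 [array([357.66152658, 207.38085037]), array([329.99358109, 278.01587501])]
70 [array([354.29106513, 208.46045   ]), array([322.60888387, 281.37534311])]
80 [array([351.78167999, 207.45269064]), array([316.87601425, 280.48529336])]
90 [array([350.23141557, 204.33911088]), array([313.05774539, 275.1622422 ])]
```

View pics/crop5.png

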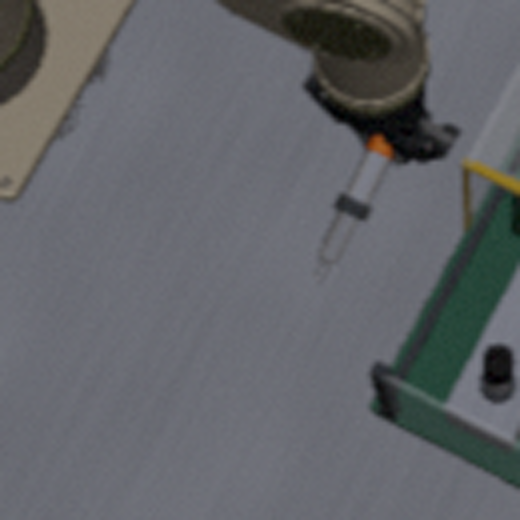

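```bash
python3 -m jog '{"offset":[[0,0,0.012],[0,0,0.02],[0,0,0.025],[0,0,0.03],[0,0,0.03],[0,0,0.03],[0,0,0.03],[0,0,0.03],[0,0,0.02],[0,0,0.01],[0,0,0.004],[0,0,0],[0,0,0],[0,0,0],[0,0,0]],"yaw":[0,0,0,0,0,0,0,0,0,0,0,0,0,0,0],"jaw":[1,1,1,1,1,1,1,1,1,1,1,1,1,1,1]}' 120
python3 - <<'E'
from h import *
np.set_printoptions(precision=4,suppress=True)
a=manip.camera("side");b=manip.camera("top")
s=[cv2.resize(c["frame"][y:y+130,x:x+130,::-1],None,fx=3,fy=3,interpolation=2) for c,x,y in((a,150,150),(b,220,180))]
cv2.imwrite("pics/crop6.png",np.hstack(s))
p=np.array(manip.get_obs()["position"]);print(p)
for k in ["orange_injector_tip","orange_injector_cap","guard_handle","black_injector"]:
    for c in(a,b): print(k,[(np.round(x["at"],4),x["score"]) for x in manip.tip_of(c,k)[:2]])
for th in (60,70,80,90,100):
    t=np.radians(th);g=p+[0,0,.019]
    print(th,[(proj(a,g-l*np.array([0,np.sin(t),np.cos(t)]))-[150,150])*3 for l in (.063,.130)])
E
```

```text
clock: 14.87
position: [0.4085, 0.0481, 0.3228]
ee_rot: [0.719, 0.695, -0.001, -0.0]
ft_force: [-0.1, -0.3, -2.4]
grip_width: 0.265
grasp_force: 117.7
[0.4087 0.0482 0.3233]
orange_injector_tip [(array([ 0.404 , -0.0781,  0.3138]), 0.78)]
orange_injector_tip [(array([ 0.4017, -0.0807,  0.3147]), 0.62)]
orange_injector_cap [(array([0.4079, 0.0683, 0.3518]), 0.64), (array([ 0.4939,  0.4621, -0.0032]), 0.25)]
orange_injector_cap [(array([ 0.4034, -0.0811,  0.3151]), 0.36)]
guard_handle [(array([0.5852, 0.1098, 0.2316]), 0.97), (array([ 0.5826, -0.0208,  0.0768]), 0.68)]
guard_handle [(array([0.5876, 0.1083, 0.2313]), 0.68)]
black_injector [(array([ 0.5792, -0.0967,  0.0187]), 0.59)]
black_injector [(array([ 0.5805, -0.0926,  0.0221]), 0.56)]
60 [array([249.0451, 136.4973]), array([224.5438, 200.628 ])]
70 [array([245.8413, 136.7269]), array([217.4789, 202.3347])]
80 [array([243.397 , 135.0636]), array([211.8363, 200.1748])]
90 [array([241.8097, 131.5049]), array([207.88 , 193.985])]
100 [array([241.1541, 126.1109]), array([205.8437, 183.7325])]
```

View pics/crop6.png

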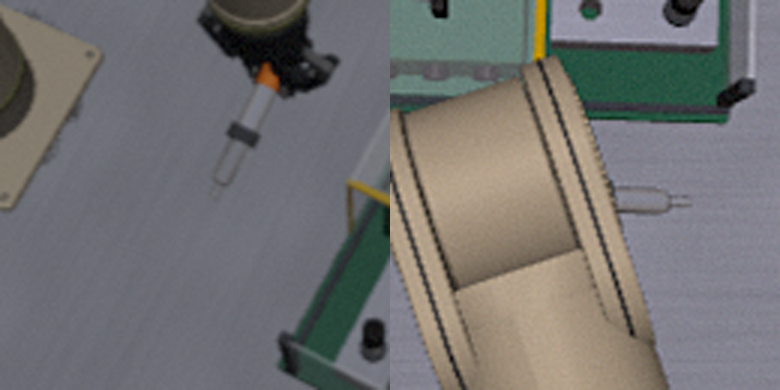

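```bash
python3 -m jog '{"offset":[[0,0,0],[0,0,0],[0,0,0],[0,0,0],[0,0,0],[0,0,0],[0,0,0],[0,0,0],[0,0,0],[0,0,0],[0,0,0],[0,0,0]],"yaw":[0,0,0,0,0,0,0,0,0,0,0,0],"jaw":[1,1,1,1,1,1,1,1,1,1,1,1]}' 120
python3 - <<'E'
from h import *
np.set_printoptions(precision=4,suppress=True)
a=manip.camera("side");b=manip.camera("top")
print(tri(a,np.array((214,198))/3+150,b,np.array((300,203))/3+[220,180]))
for k in ["orange_injector_tip","orange_injector_cap","black_injector"]:
    for c in(a,b): print(k,[(np.round(x["at"],4),round(x["score"],2)) for x in manip.tip_of(c,k)[:2]])
old=cv2.imread("pics/crop6.png")[:,:390]; new=cv2.resize(a["frame"][150:280,150:280,::-1],None,fx=3,fy=3,interpolation=2)
print("diff",np.abs(old.astype(int)-new)[60:220,180:300].mean())
p=np.array(manip.get_obs()["position"])+[0,0,.019]
for t in [(.404,-.0785,.314)]: print(np.degrees(np.arcsin((p[2]-t[2])/.130)))
E
```

```text
clock: 16.37
position: [0.4089, 0.0482, 0.324]
ee_rot: [0.719, 0.695, 0.0, 0.0]
ft_force: [-0.5, 0.5, -2.8]
grip_width: 0.262
grasp_force: 117.7
(array([ 0.4077, -0.0778,  0.3184]), np.float64(0.00340861463828256))
orange_injector_tip [(array([ 0.4048, -0.0802,  0.3148]), 0.83)]
orange_injector_tip [(array([ 0.4058, -0.0827,  0.3153]), 0.64)]
orange_injector_cap [(array([0.4131, 0.0711, 0.3553]), 0.57)]
orange_injector_cap []
black_injector [(array([ 0.5761, -0.0939,  0.0191]), 0.49)]
black_injector [(array([ 0.5793, -0.0956,  0.0191]), 0.7)]
diff 1.5736284722222222
12.904754478541834
```

```bash
python3 -c "
from workcell import manip
print(manip.hand_in())"
```

```text
the job is handed in; nothing more can be done
None
```

The job is handed in, with no verdict returned: the guard is open to its end stop and the orange injector was drawn from its socket; it is held steady about 13° off level (limit 20°), at least 31 cm above the bench; the black injector still read in its socket, and the arm kept clear of the basket, can and spanner, though I did not re-measure those three.

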